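Fit the jaw shoe and clamp the sample case

TASK

Fit the loose jaw shoe fully down over the clamp's square post with its black rubber face towards the sample case, then pump the clamp's two trigger plates (squeeze, let go, squeeze again) until the shoe has pushed the case firmly against the stop and the pressure pointer stands between the two ridges of its gauge. Finish while still holding the plates squeezed, pointer between the ridges, so that I can put in the locking pin; never press so hard that the pointer goes well past the second ridge, move the jaw only with the trigger plates, do not touch the case with the gripper and leave the other things on the counter alone.

Things in the scene. Friction and masses are not known exactly. Their poses are not given: they have to be found in the camera images.
- clamp: The clamp, screwed to the counter; origin under its trigger plates at counter height. x: along the clamp, the way the jaw travels, towards case and stop; y across; z up. Aluminium base plate 370 x 90 x 10 mm; grey housing 46 mm wide (y) up to 45 mm above the counter, above it a grey spine 50 mm long, 18 mm thick, up to 93 mm, between the plates.
- grip (a point): Point half-way between the two trigger plates, 80 mm above the counter; axes as clamp. The plates are black and upright, one on each side (y) of the spine, each 34 mm along x, 8 mm thick, from 45 to 107 mm above the counter. Over their outer faces: 58 mm at rest, 38 mm fully squeezed.
- trigger (a joint): Inward travel of each plate, 0 (rest) to 0.010 m. Geared together, they move equally; springs (2 to 3 N each) return them. Squeezing drives the jaw carriage 1.6 mm per mm, after up to 5 mm (carriage) lost to the ratchet's next tooth; let go, the carriage stays. A full squeeze gives 11 to 16 mm. Pumping freely takes about 7 N a plate, holding the pointer mid-way about 18 N a plate.
- carriage (a joint): How far the jaw carriage is driven forward, 0 to 0.075 m; starts at 0 to 0.020; the shoe meets the case stopped at about 0.043. With the trigger let go its friction holds at most 5 N (5 mm on the gauge): it slides back to that or a few mm less. More pressure stays only while the plates are kept squeezed.
- jaw (a joint): Pressure gauge: how far the sprung jaw is pushed back on its carriage, 0 to 0.028 m, 1 N per mm, 0 when nothing presses on it. A dark pointer on the jaw's -y side moves with it over a white strip on the carriage; the strip's two dark ridges stand at 8 mm and 20 mm. Above 24 mm the case is crushed.
- post (a point): On the axis of the jaw's upright square post, 62 mm above the counter: where shoe_centre is when the shoe is home. Axes as clamp; moves with the jaw (85 mm along x from grip at carriage 0). The steel post is 14 mm square, sides along x and y, and rises 44 mm above the flat deck on which the shoe sits (deck 42 mm above the counter); its last 8 mm taper to 7 mm.
- shoe_centre (a point): Centre of the loose jaw shoe (half-way up, on its bore's axis): aluminium block 38 mm along its x, 44 mm along y, 40 mm tall, 0.17 kg, with a 16 mm square bore from top to bottom. Starts upright on the counter. Its x points out of the black rubber face, 19 mm from here; the bare back is 19 mm the other way. z is up.
- shoe_face (a point): Middle of the shoe's black rubber face, which must look along +x of the clamp, at the case.
- case_centre (a point): Centre of the white sample case with grey lid, 70 mm along x of the clamp, 92 mm across and 80 mm tall, about 0.4 kg, loose on the clamp's base plate between jaw and stop, 2 to 6 mm short of the stop. Fragile. At the start at least 16 mm lie between it and a shoe on the post.
- stop: The fixed rubber-faced stop at the far end of the clamp; its origin is the foot of the face against which the case is pushed, 217 mm along x from grip.
- spray: Bystander: yellow spray bottle with white head, 195 mm tall, 76 mm wide, origin at its foot.
- tub: Bystander: white lidded tub, 140 x 140 x 116 mm, origin at its foot.
- dish: Bystander: round steel dish, 110 mm wide, 40 mm tall, origin at its foot.
There are look-alikes about, which are no part of the job. What is shaped like the part that bears case_centre but blue or pink is not meant.

How it is judged:
On the way, in this order (a step that is already met when the one before it is completed fails the run):
1. the shoe is fully down on the post, rubber face towards the case, and let go (z of shoe_centre in the frame of post below 0.003 m and horizontal distance between shoe_centre and post below 0.004 m and angle between the x axis of shoe_centre and the x axis of post, either way round below 0.2 rad and x of shoe_face in the frame of post above 0.012 m and contact force between the fingers and shoe below 0.5 N), for 0.2 s.
2. the trigger plates are squeezed with the fingers and the shoe touches the case (value of joint trigger above 0.002 m and contact force between the fingers and trigger above 1 N and contact force between shoe and case above 0.5 N), for 0.1 s.
At the end, for the whole second after the job is handed in: At the end and through the last second: shoe home on the post (4 mm, 0.2 rad), rubber face to the case; case upright, at rest, pressed by the shoe (over 5 N) against the stop (over 4 N); pointer between the ridges (jaw 8 to 20 mm); fingers still holding both trigger plates squeezed (z of shoe_centre in the frame of post between -0.004 and 0.004 m and horizontal distance between shoe_centre and post below 0.004 m and angle between the x axis of shoe_centre and the x axis of post, either way round below 0.2 rad and x of shoe_face in the frame of post above 0.012 m and value of joint jaw between 0.008 and 0.02 m and contact force between shoe and case above 5 N and contact force between case and stop above 4 N and angle between case_centre's own z axis and vertical below 0.08 rad and linear speed of case below 0.02 m/s and value of joint trigger above 0.001 m and contact force between the fingers and trigger above 2 N and contact force between the fingers and trigger_b above 2 N and contact force between the fingers and shoe below 0.5 N); the arm keeps its last pose, push and grip.
It fails at once if the case is crushed (pointer more than 4 mm past the second ridge) (value of joint jaw above 0.024 m).
It fails at once if the gripper pushes the case (contact force between the fingers and case above 2 N).
It fails at once if the jaw is pushed forward with the gripper instead of the trigger plates (contact force between the fingers and carriage above 15 N or (value of joint carriage above 0.026 m and (contact force between the fingers and carriage above 2 N or contact force between the fingers and shoe above 2 N))).
It fails at once if a bystander is moved (distance of any of spray, tub, dish from where it was at the start of the episode above 0.03 m).
It also fails if it takes over 67 s, if anything falls off the work surface, if the arm or the gripper's body presses on something with over 40 N, if the wrist force passes 120 N, or if a joint passes its speed limit or range.

ROBOT

A 6-joint arm with a two-finger parallel gripper is mounted at the origin on the work surface. World frame = base frame: x ahead of the robot, y to its left, z up, the work surface at z = 0. Lengths are in m, angles in rad, forces in N, time in s.
With the tool pointing down it reaches from about 0.35 to 0.975 m from the base axis. Payload 4.9 kg.
Tool frame: the origin (TCP) lies at the very end of the fingers, on their centre line; the grasp point (between the pads) lies 19 mm behind it; z points along the fingers, x is the direction in which the jaws open and shut, and the axes are right-handed (so a half turn about z gives the same grasp; the last joint's range is limited). The gripper opens to 85 mm and grips with 20 to 120 N. Pads are 22 mm wide; open, the fingers measure 114 mm over their backs; the gripper's body (76 mm by 85 mm) begins 54 mm behind the grasp point. The pads swing forward as they close: fully open they stand 13 mm farther back than shut.
Start: joints at [1, 0.053, 1.613, -0, 1.476, -0.119], TCP at [0.273, 0.562, 0.231] pointing down, gripper open.
Joint ranges: [-3.01, 3.01], [-1.01, 2.22], [0.06, 2.58], [-1.02, 4.17], [0.09, 2.62], [-3.14, 3.14]. Speed limits (rad/s): [2.57, 2.57, 3.14, 3.14, 3.14, 3.14].

INTERFACE

Orientations are given as a rotation vector (axis times angle).
In Python, from station import readout, viewer, ctrl, nets gives the robot as it stands. The module is installed in compiled form; this text tells all that it offers.
- The arm moves only by the tool step_arm, never from a script. Its argument "moves" is a list that holds one entry, the list of rows, each a list of 4 numbers: the shift along the world's x, y, z in cm, then the turn about the world's z in rad. In form: [[[dx, dy, dz, yaw], ...]]. A call has 1 to 10 rows; each row shifts and turns the commanded pose from where the row before left it; what a row does not reach is not made up. A row lasts 1/12 s, in which the tool goes at most 41.7 mm and 7.16 degrees, less where a joint would pass 70% of its speed; a pose out of reach is approached as far as the arm can. A call is refused whole if a number of a shift passes 4.17 or a number of a turn 0.125, either way. A call with a gripper value outside its range is refused whole. "grip" is the closure, from 0 (fully open) to 1 (shut), set as the call begins (left out, the last holds). The fingers move at their own pace and stop on an object; "squeeze" is the grip in N (left out, the last holds). Time passes only in rows, so rows that do not move let the fingers close. It gives the time, the measured TCP pose, the force and the opening at its end, in the units of the state.
- readout.get_obs(): the state, without advancing time (a new reading comes with each control period).
- viewer.get_image(name): name is "scene" or "top"; returns the picture (420x560x3 uint8, blue, green, red); there is no depth.
- viewer.calibration(name): a dict with "camera_matrix" (3x3 intrinsics, pixels), "R" (3x3) and "t" (3): a world point X has camera coordinates R X + t. Camera axes: x right, y down, z forward; pixel columns grow to the right and rows downward; lengths in m; the calibration is good to about 2 mm. A picture is of the moment at which its call begins. calibration takes no time and is no camera call.
- ctrl.finish_job(): hands the job in, once; it reports no verdict.
Trained networks look in the newest picture that a camera, given by its name, has taken for a name from the list of things; names that differ only in an ending like _2 or _b are one class to them, and where a whole thing is asked for, a point or a joint stands for the part that bears it (a point fixed in the world has none). Each returns a list of dicts, best first, with "confidence" (0 to 1); they miss things now and then, are a little off and sometimes report something else, mostly with a low value. They report only what shows in the picture. A call takes as long as a camera call. They do not tell look-alikes from the thing itself.
- nets.masks_of(camera, thing): "region" (420x560 bool, what is visible of it) and "box" ([left, top, right, bottom] in pixels, round what is visible of it).
- nets.pinpoint(camera, thing): "at" ([column, row] in pixels: a listed point, or the origin of a listed thing).
The state is a dict: "t": time; "q": joint angles; "dq": joint speeds; "effort": joint torques, N m; "tool_pos": TCP position; "tool_rot": TCP orientation; "contact_force": force on the tool from outside, world axes, zero at the start; "wrist_torque": the same for the moment, N m; "opening": finger opening in m.
Only numpy, scipy, OpenCV 4.12 (cv2) and the standard library are available. Lean on these libraries where they do the work, as an engineer would, in place of code of your own. Each camera call takes 0.05 s, during which the arm holds its last target. There are 200 camera calls.

## Working session

There is one attempt and no reset: what is moved stays moved. The work goes in short steps, Python scripts to look and compute and a tool call to move; the robot and the scene stay as the last step left them, time stands still between calls to the robot, and variables do not carry over. Pictures are saved under pics/ and viewed, about 8 in all and at most 12, crops included, and the job is handed in when it is done.

Besides the shell and the picture viewer there is one more tool, called after ">>>" by a JSON object that holds its "api" and its "payload", one argument or row to a line. step_arm: Moves the arm, as the interface text tells. Its arguments: {"type":"object","properties":{"moves":{"type":"array","items":{"type":"array","items":{"type":"array","items":{"type":"number"}}}},"grip":{"type":"number"},"squeeze":{"type":"number"}},"required":["moves"]}

```bash
mkdir -p pics; cat > h.py <<'E'
import numpy as np, cv2
from station import readout, viewer, ctrl, nets
def ray(cam,px):
    c=viewer.calibration(cam);K,R,t=[np.array(c[k],float) for k in("camera_matrix","R","t")]
    d=R.T@np.linalg.solve(K,[px[0],px[1],1.]);o=-R.T@t.ravel();return o,d
def atz(cam,px,z):
    o,d=ray(cam,px);return o+d*(z-o[2])/d[2]
def proj(cam,X):
    c=viewer.calibration(cam);p=np.array(c["R"])@np.array(X,float)+np.array(c["t"]).ravel();p=np.array(c["camera_matrix"])@p;return p[:2]/p[2]
E
python3 - <<'E'
from h import *
a=viewer.get_image("scene");b=viewer.get_image("top")
cv2.imwrite("pics/s0.png",a);cv2.imwrite("pics/t0.png",b)
for cam in("scene","top"):
    print(cam,ray(cam,(280,210)))
    for n,z in [("grip",.08),("post",.062),("shoe_centre",.02),("shoe_face",.02),("case_centre",.05),("stop",.01),("spray",0),("tub",0),("dish",0),("clamp",0)]:
        for r in nets.pinpoint(cam,n)[:4]:
            if r["confidence"]>.2: print(n,round(r["confidence"],2),np.round(r["at"]),np.round(atz(cam,r["at"],z)[:2],4))
print(readout.get_obs())
E
```

```text
scene (array([1.05818665, 0.532559  , 0.64974531]), array([-0.50920101, -0.60290556, -0.61422329]))
grip 0.58 [237. 200.] [ 0.6368 -0.1204]
post 0.78 [267. 224.] [ 0.6252 -0.0255]
post 0.53 [343. 214.] [0.4709 0.0578]
shoe_centre 0.96 [342. 212.] [0.4252 0.0193]
shoe_face 0.86 [345. 218.] [0.4369 0.0394]
case_centre 0.93 [196. 246.] [ 0.7759 -0.0762]
case_centre 0.75 [242. 302.] [0.7894 0.1072]
case_centre 0.68 [343. 213.] [0.4554 0.0457]
case_centre 0.67 [292. 249.] [0.6269 0.0606]
stop 0.85 [306. 272.] [0.6229 0.102 ]
spray 0.95 [180. 187.] [ 0.6627 -0.3599]
tub 0.66 [434. 364.] [0.5945 0.3959]
tub 0.4 [268. 222.] [ 0.5739 -0.0861]
dish 0.69 [278. 163.] [ 0.377  -0.2819]
dish 0.47 [343. 216.] [0.4151 0.0131]
clamp 0.85 [243. 225.] [ 0.6258 -0.1184]
top (array([0.42277655, 0.01060614, 1.2625848 ]), array([ 0.13440717, -0.00540321, -0.99100232]))
grip 0.89 [331. 189.] [ 0.637  -0.1157]
post 0.46 [294. 191.] [ 0.633 -0.03 ]
shoe_centre 0.53 [268. 276.] [0.4272 0.0301]
shoe_face 0.54 [262. 270.] [0.4403 0.0456]
case_centre 0.94 [317. 136.] [ 0.7748 -0.084 ]
case_centre 0.63 [246. 130.]
[... 250 characters left out ...]
0.2965]
clamp 0.56 [331. 196.] [ 0.6324 -0.1252]
{'t': 1.1, 'q': array([ 9.99978533e-01,  5.27055871e-02,  1.61289243e+00,  1.60166757e-05,
        1.47596143e+00, -1.18992546e-01]), 'dq': array([-0.00026148,  0.00095505, -0.00179299,  0.00168768, -0.00233331,
       -0.00030051]), 'effort': array([-6.43684598e-04, -3.93702972e+01, -3.70462525e+01, -2.53610442e-04,
        6.65744174e-04,  9.61494607e-06]), 'tool_pos': array([0.27286925, 0.5622828 , 0.23130463]), 'tool_rot': array([-2.66256564e+00, -1.66738389e+00, -3.65024364e-05]), 'contact_force': array([-0.51947125, -0.19194638, -0.54515357]), 'wrist_torque': array([ 0.0195585 ,  0.02307173, -0.01137362]), 'opening': 0.08561586067695935}
```

View pics/s0.png

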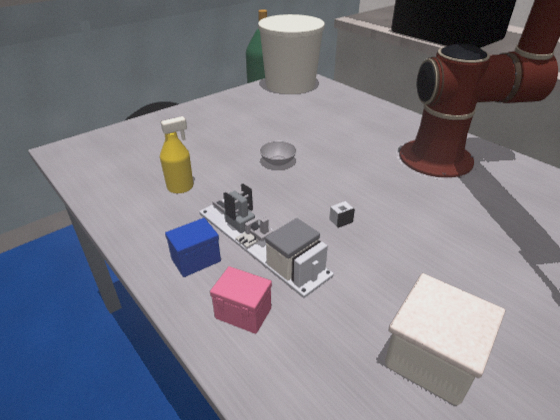

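View pics/t0.png

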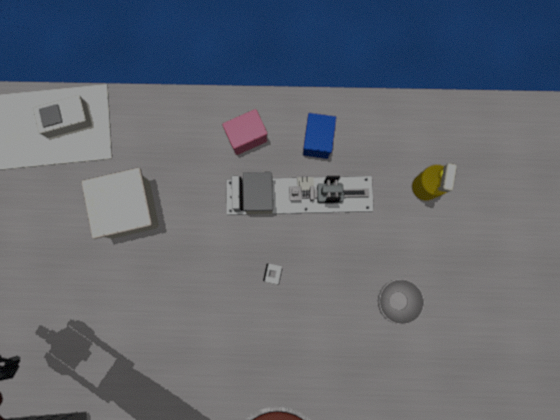

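The clamp lies at top px (228–373, 178–214) with the case near (258,192), and its stop end is on the left (+y). The shoe is at (272,273), with its black face on the left. Next I'll zoom in for the angles.

```bash
python3 - <<'E'
from h import *
b=cv2.imread("pics/t0.png");a=cv2.imread("pics/s0.png")
p=cv2.resize(b[170:290,220:380],None,fx=5,fy=5,interpolation=cv2.INTER_CUBIC)
cv2.imwrite("pics/t0c.png",p)
q=cv2.resize(a[175:300,190:360],None,fx=4.7,fy=4.7,interpolation=cv2.INTER_CUBIC)
cv2.imwrite("pics/s0c.png",q)
for n,z in(("clamp",.01),("shoe_centre",.03),("case_centre",.09)):
  for r in nets.masks_of("top",n)[:3]:
    m=r["region"].astype(np.uint8);c=max(cv2.findContours(m,0,2)[0],key=cv2.contourArea)
    box=cv2.boxPoints(cv2.minAreaRect(c));print(n,r["confidence"],r["box"]);print(np.array([atz("top",x,z)[:2] for x in box]).round(4).tolist())
E
```

```text
clamp 0.7 [226.0, 177.4, 373.4, 214.3]
[[0.6769, 0.026], [0.6901, -0.2295], [0.5939, -0.2321], [0.5809, 0.021]]
shoe_centre 0.83 [261.6, 262.6, 281.8, 281.6]
[[0.4158, 0.0444], [0.4607, 0.0363], [0.4538, -0.0019], [0.409, 0.0063]]
shoe_centre 0.66 [291.1, 187.4, 301.3, 200.0]
[[0.6507, -0.0199], [0.6513, -0.0473], [0.616, -0.0478], [0.6155, -0.0205]]
case_centre 0.95 [301.3, 112.4, 336.1, 156.7]
[[0.7162, -0.0459], [0.8226, -0.0603], [0.8131, -0.1291], [0.707, -0.114]]
case_centre 0.91 [224.1, 107.4, 267.6, 153.7]
[[0.792, 0.1489], [0.8322, 0.0658], [0.752, 0.0291], [0.7124, 0.1117]]
case_centre 0.86 [242.8, 174.8, 273.1, 217.4]
[[0.6713, 0.0962], [0.6727, 0.0225], [0.572, 0.0205], [0.5706, 0.0935]]
```

View pics/t0c.png

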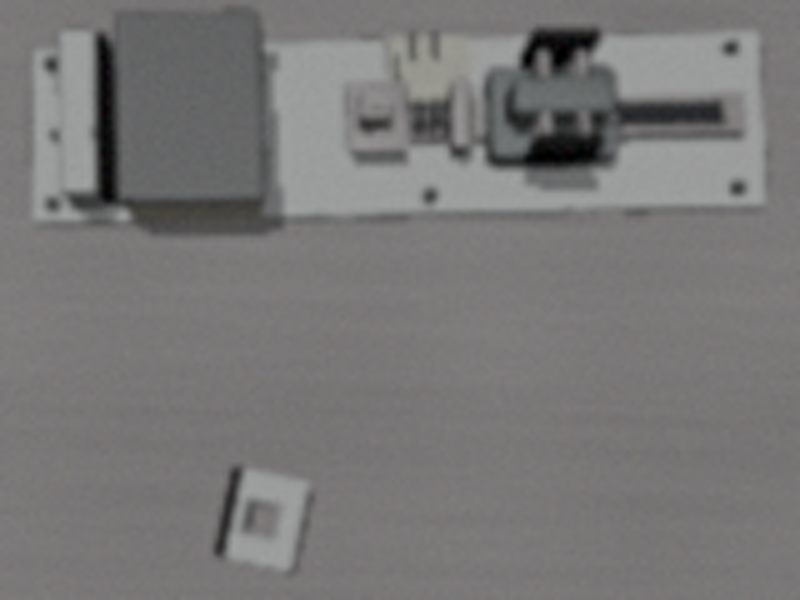

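View pics/s0c.png

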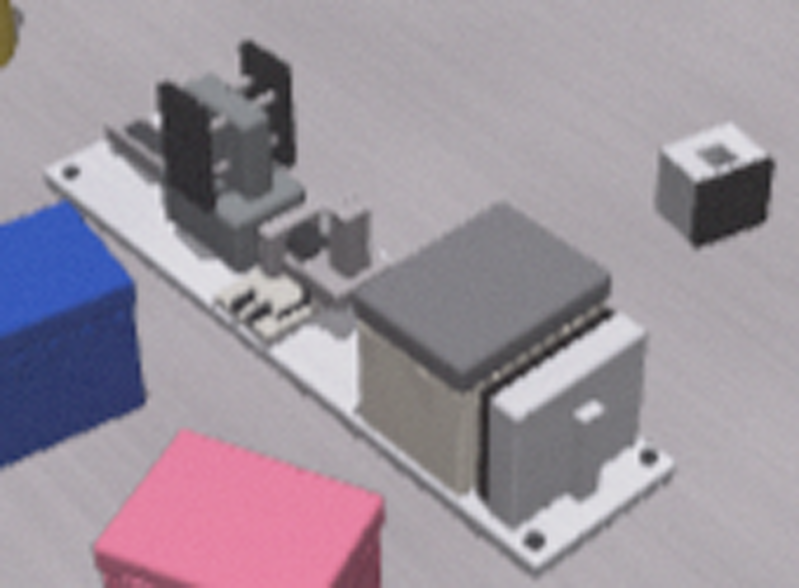

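```bash
cat >> h.py <<'E'
def tri(p,q):
    A=[];b=[]
    for cam,px in(("scene",p),("top",q)):
        o,d=ray(cam,px);d=d/np.linalg.norm(d);P=np.eye(3)-np.outer(d,d);A.append(P);b.append(P@o)
    return np.linalg.lstsq(np.vstack(A),np.hstack(b),rcond=None)[0]
E
python3 - <<'E'
from h import *
T=lambda u,v:(220+u/5-.4,170+v/5-.4)
S=lambda u,v:(190+u/4.7-.4,175+v/4.7-.4)
print("base corners top", [atz("top",T(*c),.01)[:2].round(4).tolist() for c in((35,48),(33,220),(758,31),(765,206))])
print("base corners scene", [atz("scene",S(*c),.01)[:2].round(4).tolist() for c in((46,176),(535,570),(674,466))])
print("shoe top corners", [atz("top",T(*c),.04)[:2].round(4).tolist() for c in((237,467),(312,482),(296,573),(217,555))],"bore",[atz("top",T(263,519),.04)[:2].round(4)])
print("shoe scene top corners", [atz("scene",S(*c),.04)[:2].round(4).tolist() for c in((733,123),(775,158),(693,187),(657,152))],atz("scene",S(717,155),.04))
print("posttop scene",atz("scene",S(352,208),.086),"deck top centre",atz("top",T(375,115),.042))
acc={}
for i in range(3):
    viewer.get_image("scene");viewer.get_image("top")
    for n,g in(("grip",(.637,-.116,.08)),("post",(.63,-.028,.062)),("shoe_centre",(.427,.025,.02)),("stop",(.627,.1,.01))):
        for cam in("scene","top"):
            for r in nets.pinpoint(cam,n):
                if np.linalg.norm(np.array(r["at"])-proj(cam,g))<12: acc.setdefault((n,cam),[]).append(r["at"]);break
for n in("grip","post","shoe_centre","stop"):
    m={c:np.median(acc[(n,c)],0) for c in("scene","top") if (n,c) in acc}
    print(n,m,{k:len(v) for k,v in acc.items() if k[0]==n},tri(m["scene"],m["top"]).round(4) if len(m)==2 else"")
    z={"grip":.08,"post":.062,"shoe_centre":.02,"stop":.01}[n]
    for c in m: print("   ",c,atz(c,m[c],z).round(4))
E
```

```text
base corners top [[0.6689, 0.1406], [0.581, 0.1389], [0.6846, -0.226], [0.5951, -0.2291]]
base corners scene [[0.6859, -0.2179], [0.6706, 0.1455], [0.583, 0.1414]]
shoe top corners [[0.4584, 0.0331], [0.4518, -0.0034], [0.408, 0.0036], [0.4159, 0.0419]] bore [array([0.4336, 0.02  ])]
shoe scene top corners [[0.4064, 0.0093], [0.4121, 0.0435], [0.4612, 0.0331], [0.4544, 0.0013]] [0.43280065 0.02277573 0.04      ]
posttop scene [ 0.63610035 -0.01860934  0.086     ] deck top centre [ 0.63224083 -0.03121937  0.042     ]
grip {'scene': array([237.9, 200.8]), 'top': array([333.1, 188.8])} {('grip', 'scene'): 3, ('grip', 'top'): 3} [ 0.6358 -0.1208  0.0764]
    scene [ 0.6373 -0.1149  0.08  ]
    top [ 0.6367 -0.1217  0.08  ]
post {'scene': array([265.8, 224.2]), 'top': array([291.3, 190.7])} {('post', 'scene'): 3, ('post', 'top'): 3} [ 0.6318 -0.0217  0.067 ]
    scene [ 0.6275 -0.0257  0.062 ]
    top [ 0.6333 -0.0225  0.062 ]
shoe_centre {'scene': array([343.2, 213. ]), 'top': array([269. , 272.5])} {('shoe_centre', 'scene'): 3, ('shoe_centre', 'top'): 3} [0.4351 0.0286 0.0283]
    scene [0.4262 0.0226 0.02  ]
    top [0.4358 0.0281 0.02  ]
stop {'scene': array([305.1, 269.8]), 'top': array([240.7, 196.7])} {('stop', 'scene'): 3, ('stop', 'top'): 3} [0.6243 0.102  0.0179]
    scene [0.6198 0.0956 0.01  ]
    top [0.6247 0.1036 0.01  ]
```

>>> {"api": "step_arm", "payload": {
  "moves": [
    [[0.8,-2.7,0,-0.066],[0.8,-2.7,0,-0.066],[0.8,-2.7,0,-0.066],[0.8,-2.7,0,-0.066],[0.8,-2.7,0,-0.066],[0.8,-2.7,0,-0.066],[0.8,-2.7,0,-0.066],[0.8,-2.7,0,-0.066],[0.8,-2.7,0,-0.066],[0.8,-2.7,0,-0.066]]
  ],
  "grip": 0
}}

```text
t: 3.58
tool_pos: [0.353, 0.291, 0.2315]
tool_rot: [-3.06, -0.71, -0.001]
contact_force: [-0.1, -0.7, -0.4]
opening: 0.0855
```

>>> {"api": "step_arm", "payload": {
  "moves": [
    [[0.8,-2.7,0,-0.066],[0.8,-2.7,0,-0.066],[0.8,-2.7,0,-0.066],[0.8,-2.7,0,-0.066],[0.8,-2.7,0,-0.066],[0.8,-2.7,0,-0.066],[0.8,-2.7,0,-0.066],[0.8,-2.7,0,-0.066],[0.8,-2.7,0,-0.066],[0.8,-2.7,0,-0.066]]
  ]
}}

```text
t: 4.42
tool_pos: [0.4331, 0.0209, 0.2316]
tool_rot: [-3.125, 0.321, -0.001]
contact_force: [0.2, 0.0, 0.2]
opening: 0.0852
```

>>> {"api": "step_arm", "payload": {
  "moves": [
    [[0.05,-0.18,-2.5,0],[0,0,-3,0],[0,0,-3,0],[0,0,-2,0],[0,0,0,0],[0,0,0,0]]
  ]
}}

```text
t: 4.92
tool_pos: [0.4326, 0.0205, 0.1256]
tool_rot: [-3.126, 0.315, 0.004]
contact_force: [0.5, -0.3, 0.6]
opening: 0.0855
```

>>> {"api": "step_arm", "payload": {
  "moves": [
    [[0.05,0,-3,0],[0,0,-3,0],[0,0,-2.5,0],[0,0,-2,0],[0,0,-1,0],[0,0,0,0],[0,0,0,0]]
  ]
}}

```text
t: 5.5
tool_pos: [0.4352, 0.0204, 0.0129]
tool_rot: [3.126, -0.315, 0.003]
contact_force: [-0.3, 0.2, 0.7]
opening: 0.0853
```

>>> {"api": "step_arm", "payload": {
  "moves": [
    [[0,0,0,0],[0,0,0,0],[0,0,0,0],[0,0,0,0],[0,0,0,0],[0,0,0,0],[0,0,0,0],[0,0,0,0],[0,0,0,0],[0,0,0,0]]
  ],
  "grip": 1,
  "squeeze": 40
}}

```text
t: 6.33
tool_pos: [0.4351, 0.0203, 0.0128]
tool_rot: [3.126, -0.315, 0.003]
contact_force: [-0.4, -0.3, 6.6]
opening: 0.0436
```

>>> {"api": "step_arm", "payload": {
  "moves": [
    [[0,0,1,0],[0,0,2,0],[0,0,3,0.0],[0,0,3,0.06],[0,0,3,0.06],[0,0,2,0.06],[0,0,0,0.06],[0,0,0,0],[0,0,0,0]]
  ]
}}

```text
t: 7.08
tool_pos: [0.4332, 0.0206, 0.151]
tool_rot: [-3.141, -0.059, 0.001]
contact_force: [-0.2, 0.5, -0.6]
opening: 0.0432
```

```bash
python3 - <<'E'
from h import *
a=viewer.get_image("scene");b=viewer.get_image("top");o=readout.get_obs();print(o["tool_pos"],o["tool_rot"],o["opening"])
x,y,z=o["tool_pos"]
p=proj("scene",(x,y,z));print(p)
print(p,[ (r["confidence"],r["at"],r["at"]-proj("scene",(x,y,z+.01))) for r in nets.pinpoint("scene","shoe_centre")[:2]])
u,v=p.astype(int);cv2.imwrite("pics/g.png",cv2.resize(a[v-60:v+30,u-50:u+50],None,fx=6,fy=6,interpolation=cv2.INTER_CUBIC))
E
```

```text
[0.43278018 0.02059538 0.14995062] [-3.14064902 -0.0593509   0.00421504] 0.04335680170531252
[346.00352004 168.11894303]
[346.00352004 168.11894303] []
```

View pics/g.png

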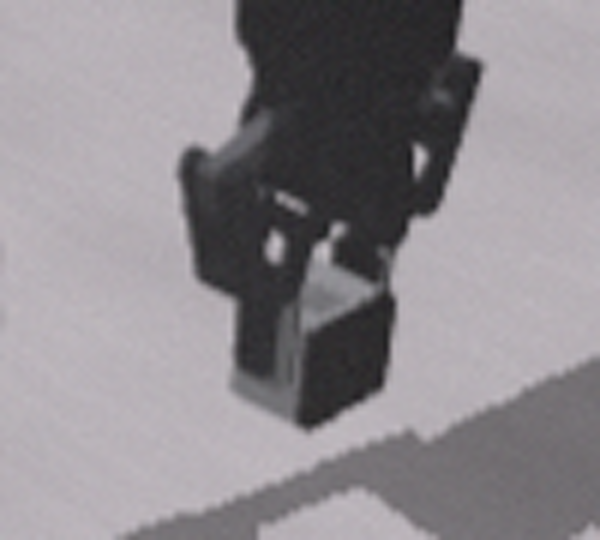

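```bash
python3 - <<'E'
from h import *
f=lambda c:(296+c[0]/6-.4,108+c[1]/6-.4)
for zb in(.135,.137,.139):
  b=[atz("scene",f(c),zb) for c in((308,430),(385,388),(232,388))];t=[atz("scene",f(c),zb+.04) for c in((302,332),(394,293))]
  print(zb,np.round(b,4).tolist(),np.round(t,4).tolist(),np.mean(b[:2],0).round(4),np.mean(t,0).round(4))
E
```

```text
0.135 [[0.4466, 0.0382, 0.135], [0.4032, 0.0374, 0.135], [0.4474, 0.0001, 0.135]] [[0.4488, 0.0318, 0.175], [0.4026, 0.035, 0.175]] [0.4249 0.0378 0.135 ] [0.4257 0.0334 0.175 ]
0.137 [[0.449, 0.0401, 0.137], [0.4057, 0.0394, 0.137], [0.4498, 0.0022, 0.137]] [[0.4513, 0.0339, 0.177], [0.4053, 0.0371, 0.177]] [0.4274 0.0397 0.137 ] [0.4283 0.0355 0.177 ]
0.139 [[0.4514, 0.042, 0.139], [0.4083, 0.0413, 0.139], [0.4522, 0.0043, 0.139]] [[0.4539, 0.036, 0.179], [0.4081, 0.0392, 0.179]] [0.4298 0.0416 0.139 ] [0.431  0.0376 0.179 ]
```

>>> {"api": "step_arm", "payload": {
  "moves": [
    [[1,-1,0,0],[2.5,-1,0,0],[3,-1,0,0],[3,-0.7,0,0],[3,-0.5,0,0],[3,0,0,0],[2.5,0,0,0],[1.85,0,0,0],[0,0,0,0],[0,0,0,0]]
  ]
}}

```text
t: 8.07
tool_pos: [0.632, -0.0215, 0.1496]
tool_rot: [-3.14, -0.061, 0.005]
contact_force: [-0.6, -0.2, -1.2]
opening: 0.0433
```

```bash
python3 - <<'E'
from h import *
a=viewer.get_image("scene");o=readout.get_obs();print(o["tool_pos"],o["tool_rot"])
cv2.imwrite("pics/p.png",cv2.resize(a[150:270,210:330],None,fx=5,fy=5,interpolation=cv2.INTER_CUBIC))
for n in("post","shoe_centre","grip"):
    print(n,[(r["confidence"],r["at"]) for r in nets.pinpoint("scene",n)[:3]])
X=np.array(o["tool_pos"]);print("pred shoe",proj("scene",X+[0,0,.007]),"pred post",proj("scene",(.6318,-.022,.062)),"posttop",proj("scene",(.6318,-.022,.086)))
E
```

```text
[ 0.63141553 -0.02141145  0.14974046] [-3.14052252 -0.06075876  0.00494864]
post [(0.74, [269.0, 225.6])]
shoe_centre [(0.75, [269.4, 188.1])]
grip [(0.92, [235.9, 199.6])]
pred shoe [264.65350801 190.4129842 ] pred post [265.31599866 225.82852726] posttop [265.07770995 217.28130626]
```

View pics/p.png

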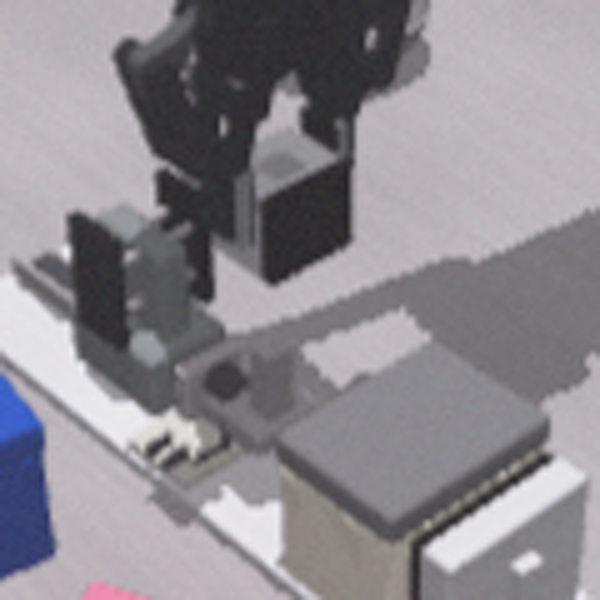

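The shoe hangs over the clamp, with its bore at about px (266,182). The post shows at about (265,227), where predicted. I'll check the post position by overlaying a wireframe on the unshadowed pictures.

```bash
python3 - <<'E'
from h import *
a=cv2.imread("pics/s0.png");b=cv2.imread("pics/t0.png");k=13
def crop(im,cam,c,w=15,draw=True):
    u,v=c;o=cv2.resize(im[v-w:v+w,u-w:u+w],None,fx=k,fy=k,interpolation=cv2.INTER_CUBIC)
    o=cv2.normalize(o,None,0,255,cv2.NORM_MINMAX)
    if draw:
        X=np.array([-.04,1,0]);X/=np.linalg.norm(X);Y=np.array([-X[1],X[0],0])
        def P(q): return tuple(int(t) for t in ((proj(cam,q)-[u-w-.0,v-w-.0]+.5)*k))
        for c0,col in(((.6318,-.022),(0,0,255)),):
            c3=np.array([*c0,0.])
            for z,h in((.042,.007),(.078,.007),(.086,.0035)):
                q=[P(c3+[0,0,z]+s*h*X+r*h*Y) for s,r in((1,1),(1,-1),(-1,-1),(-1,1))]
                for i in range(4): cv2.line(o,q[i],q[(i+1)%4],col,1)
            q=[P(c3+[0,0,.042]+s*.019*X+r*.022*Y) for s,r in((1,1),(1,-1),(-1,-1),(-1,1))]
            for i in range(4): cv2.line(o,q[i],q[(i+1)%4],(0,255,0),1)
    return o
A=[crop(a,"scene",(265,223),15,d) for d in(0,1)];B=[crop(b,"top",(295,193),10,d) for d in(0,1)]
B=[cv2.resize(x,(390,390)) for x in B];A=A
o=np.vstack([np.hstack(A),np.hstack(B)]);cv2.imwrite("pics/w.png",cv2.resize(o,(600,600)))
E
```

```text
(no output)
```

View pics/w.png

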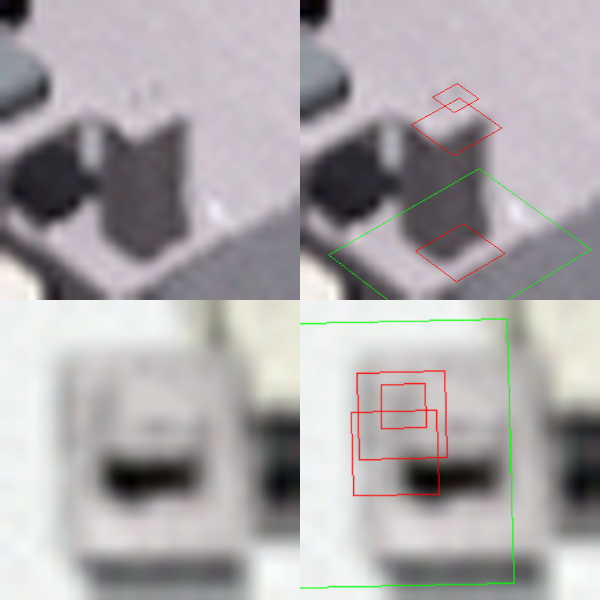

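```bash
python3 - <<'E'
from h import *
p=proj("scene",(.6318,-.022,.042));print("scene deck",atz("scene",p+[-1.5,-2.1],.042))
for z in(.042,.078,.086):
    p=proj("top",(.6318,-.022,z));
    print(p, [((295-10)+c/15-.5,(193-10)+r/15-.5) for c,r in((155,400),)], atz("top",(285+155/15-.5,193-10+(395-300)/15-.5),z))
print("deck centre top",atz("top",(285+150/15-.5,183+(455-300)/15-.5),.042))
for y in(-.026,-.028,-.03,-.032): print(y,proj("scene",(.6322,y,.042))-proj("scene",(.6318,-.022,.042)))
E
```

```text
scene deck [ 0.62990948 -0.02972389  0.042     ]
[290.8540876  192.70655646] [(294.8333333333333, 209.16666666666666)] [ 0.64166181 -0.03165889  0.042     ]
[291.29568839 190.17117306] [(294.8333333333333, 209.16666666666666)] [ 0.635206   -0.03041232  0.078     ]
[291.3974119  189.58714306] [(294.8333333333333, 209.16666666666666)] [ 0.63377137 -0.03013531  0.086     ]
deck centre top [ 0.63165382 -0.03098155  0.042     ]
-0.026 [-1.26516191 -0.82853953]
-0.028 [-1.82496911 -1.27929234]
-0.03 [-2.38333117 -1.72888152]
-0.032 [-2.94025368 -2.17731159]
```

The post stands at about (0.632, -0.030): both cameras agree, and the first net reading of y was 8 mm off. I'm shifting the shoe and lowering it.

>>> {"api": "step_arm", "payload": {
  "moves": [
    [[0.06,-0.45,0,0],[0,-0.45,0,0],[0,0,-1.5,0],[0,0,-1.5,0],[0,0,-1,0],[0,0,-0.6,0],[0,0,0,0],[0,0,0,0]]
  ]
}}

```text
t: 8.93
tool_pos: [0.6324, -0.0303, 0.1041]
tool_rot: [-3.141, -0.061, 0.003]
contact_force: [-0.6, 0.1, -0.4]
opening: 0.0435
```

```bash
python3 - <<'E'
from h import *
a=viewer.get_image("scene");b=viewer.get_image("top");o=readout.get_obs();print(o["tool_pos"],o["tool_rot"],o["contact_force"])
A=cv2.resize(a[175:250,225:310],None,fx=7,fy=7,interpolation=cv2.INTER_CUBIC)
cv2.imwrite("pics/p2.png",cv2.normalize(A,None,0,255,cv2.NORM_MINMAX))
E
```

```text
[ 0.63342963 -0.03049596  0.10581859] [3.14085718e+00 6.14844494e-02 1.45252192e-03] [ 0.91318827 -0.7953837  -1.16463151]
```

View pics/p2.png

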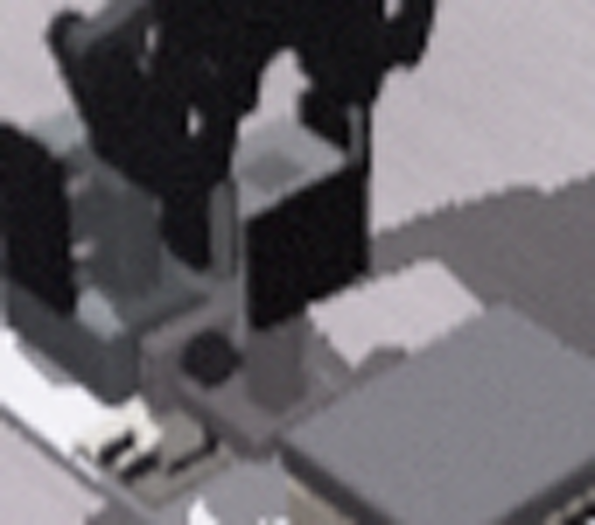

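The post (column 276) sits right under the bore (278,170), so I'm lowering it slowly.

>>> {"api": "step_arm", "payload": {
  "moves": [
    [[0,0,-0.5,0],[0,0,-0.4,0],[0,0,-0.4,0],[0,0,-0.4,0],[0,0,-0.4,0],[0,0,0,0]]
  ]
}}

```text
t: 9.53
tool_pos: [0.6324, -0.0305, 0.083]
tool_rot: [-3.141, -0.061, 0.002]
contact_force: [-0.0, -0.1, -1.4]
opening: 0.0433
```

>>> {"api": "step_arm", "payload": {
  "moves": [
    [[0,0,-0.5,0],[0,0,-0.5,0],[0,0,-0.5,0],[0,0,-0.4,0],[0,0,-0.4,0],[0,0,0,0]]
  ]
}}

```text
t: 10.03
tool_pos: [0.6324, -0.0304, 0.06]
tool_rot: [-3.141, -0.061, 0.002]
contact_force: [-0.4, -0.6, -1.6]
opening: 0.0432
```

>>> {"api": "step_arm", "payload": {
  "moves": [
    [[0,0,-0.3,0],[0,0,-0.2,0],[0,0,-0.1,0],[0,0,0,0],[0,0,0,0]]
  ]
}}

```text
t: 10.45
tool_pos: [0.633, -0.0305, 0.0553]
tool_rot: [-3.141, -0.061, -0.0]
contact_force: [0.0, -0.6, -2.2]
opening: 0.0433
```

>>> {"api": "step_arm", "payload": {
  "moves": [
    [[0,0,-0.2,0],[0,0,-0.1,0],[0,0,-0.1,0],[0,0,0,0],[0,0,0,0]]
  ]
}}

```text
t: 10.87
tool_pos: [0.6335, -0.0309, 0.0545]
tool_rot: [3.14, 0.061, 0.0]
contact_force: [-7.3, -0.4, 12.2]
opening: 0.0432
```

>>> {"api": "step_arm", "payload": {
  "moves": [
    [[0,0,0,0],[0,0,0,0],[0,0,0,0],[0,0,0,0],[0,0,0,0]]
  ],
  "grip": 0.2
}}

```text
t: 11.28
tool_pos: [0.6328, -0.0305, 0.0509]
tool_rot: [-3.141, -0.061, 0.001]
contact_force: [-0.6, -0.4, 1.1]
opening: 0.0684
```

>>> {"api": "step_arm", "payload": {
  "moves": [
    [[0,0,1,0],[0,0,2,0],[0,0,3,0],[0,0,3,0],[0,0,0,0],[0,0,0,0]]
  ]
}}

```text
t: 11.78
tool_pos: [0.635, -0.0308, 0.1453]
tool_rot: [3.14, 0.061, 0.01]
contact_force: [-0.4, 0.6, -0.6]
opening: 0.0684
```

```bash
python3 - <<'E'
from h import *
a=viewer.get_image("scene");b=viewer.get_image("top");o=readout.get_obs();print(o["tool_pos"],o["tool_rot"],o["contact_force"])
for c in("scene","top"):
  for n in("shoe_centre","grip"): print(c,n,[(r["confidence"],r["at"]) for r in nets.pinpoint(c,n)[:2]])
print(proj("scene",(.632,-.030,.062)))
A=cv2.resize(a[175:250,225:310],None,fx=7,fy=7,interpolation=cv2.INTER_CUBIC)
cv2.imwrite("pics/p3.png",A)
E
```

```text
[ 0.63264017 -0.03046374  0.14113894] [-3.14091480e+00 -6.12791952e-02  7.69993913e-04] [-0.76618508 -0.59673484  0.86186013]
scene shoe_centre [(0.8, [265.7, 221.6])]
scene grip [(0.91, [239.9, 203.4])]
top shoe_centre []
top grip [(0.66, [332.2, 189.4])]
[262.97288473 224.07333176]
```

View pics/p3.png

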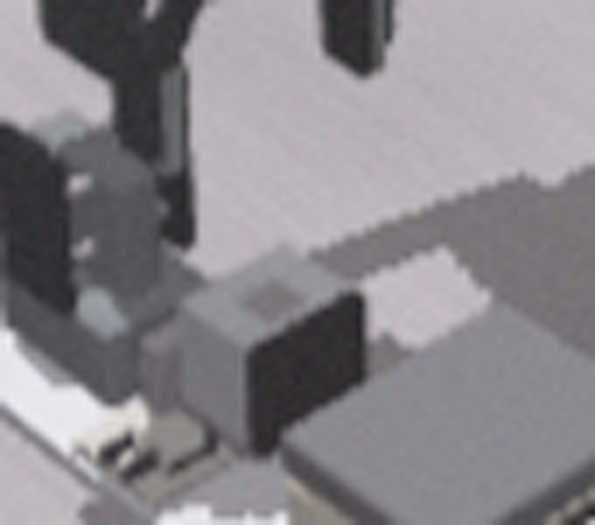

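The shoe sits square on the deck with its black face to the case (about px 268–277, 217–240). Next I'm moving over the trigger plates.

>>> {"api": "step_arm", "payload": {
  "moves": [
    [[0.1,-2,0,0],[0.1,-3,0,0],[0.1,-2.75,0,0],[0,-1,0,0],[0,0,0,0],[0,0,-2,0],[0,0,-2,0],[0,0,-1,0],[0,0,0,0],[0,0,0,0]]
  ],
  "grip": 0.13,
  "squeeze": 20
}}

```text
t: 12.92
tool_pos: [0.6354, -0.117, 0.0904]
tool_rot: [-3.14, -0.063, 0.003]
contact_force: [0.0, -0.7, 0.9]
opening: 0.0745
```

>>> {"api": "step_arm", "payload": {
  "moves": [
    [[0,0,-1,0],[0,0,-1,0],[0,0,-0.5,0],[0,0,0,0],[0,0,0,0]]
  ]
}}

```text
t: 13.33
tool_pos: [0.6356, -0.1179, 0.0657]
tool_rot: [-3.141, -0.061, 0.002]
contact_force: [-0.5, -0.4, -0.1]
opening: 0.0746
```

>>> {"api": "step_arm", "payload": {
  "moves": [
    [[0,0,0,0],[0,0,0,0],[0,0,0,0],[0,0,0,0],[0,0,0,0],[0,0,0,0],[0,0,0,0],[0,0,0,0]]
  ],
  "grip": 0.56
}}

```text
t: 14.0
tool_pos: [0.6372, -0.1183, 0.0697]
tool_rot: [3.14, 0.062, 0.003]
contact_force: [-3.6, 1.0, 9.9]
opening: 0.0379
```

>>> {"api": "step_arm", "payload": {
  "moves": [
    [[0,0,0,0],[0,0,0,0],[0,0,0,0],[0,0,0,0],[0,0,0,0]]
  ],
  "grip": 0.2
}}

```text
t: 14.42
tool_pos: [0.6357, -0.118, 0.0658]
tool_rot: [-3.141, -0.061, 0.001]
contact_force: [0.2, -0.1, 0.6]
opening: 0.0683
```

```bash
cat >> h.py <<'E'
def shoe():
    a=viewer.get_image("scene");r=nets.pinpoint("scene","shoe_centre");s=nets.pinpoint("scene","shoe_face")
    for n,l,z in(("c",r,.062),("f",s,.062)):
        for q in l[:2]: print(n,round(q["confidence"],2),q["at"],atz("scene",q["at"],z)[:2].round(4))
    return a
E
python3 - <<'E'
from h import *
a=shoe();cv2.imwrite("pics/k1.png",a)
E
```

```text
c 0.9 [269.5, 226.6] [ 0.6265 -0.0141]
```

>>> {"api": "step_arm", "payload": {
  "moves": [
    [[0,0,0,0],[0,0,0,0],[0,0,0,0],[0,0,0,0],[0,0,0,0],[0,0,0,0],[0,0,0,0],[0,0,0,0]]
  ],
  "grip": 0.56
}}

```text
t: 15.23
tool_pos: [0.6371, -0.1181, 0.0694]
tool_rot: [3.141, 0.062, 0.003]
contact_force: [-3.7, 1.6, 10.9]
opening: 0.038
```

```bash
python3 - <<'E'
from h import *
a=shoe();cv2.imwrite("pics/k2.png",a)
z=lambda n:cv2.resize(cv2.imread(f"pics/{n}.png")[190:265,215:315],None,fx=4,fy=4,interpolation=cv2.INTER_CUBIC)
cv2.imwrite("pics/k12.png",np.hstack([z("k1"),z("k2")]))
E
```

```text
c 0.62 [275.4, 230.7] [0.6254 0.0048]
f 0.6 [277.0, 233.4] [0.6284 0.0138]
```

View pics/k12.png

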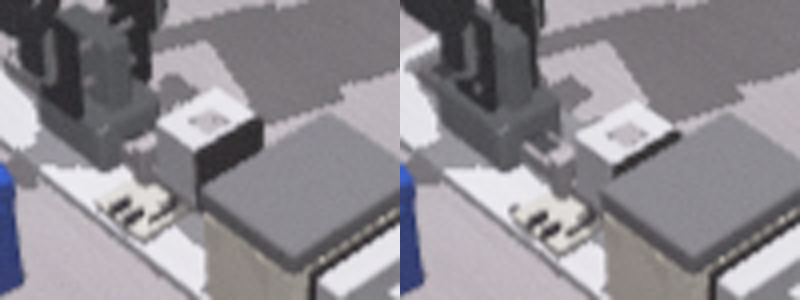

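Pumping works: the jaw has advanced about 25 mm, and a small gap to the case is left. Third stroke:

>>> {"api": "step_arm", "payload": {
  "moves": [
    [[0,0,0,0],[0,0,0,0],[0,0,0,0],[0,0,0,0],[0,0,0,0]]
  ],
  "grip": 0.2
}}

```text
t: 15.8
tool_pos: [0.6356, -0.118, 0.0657]
tool_rot: [-3.141, -0.061, 0.001]
contact_force: [-0.5, 0.2, 0.6]
opening: 0.068
```

>>> {"api": "step_arm", "payload": {
  "moves": [
    [[0,0,0,0],[0,0,0,0],[0,0,0,0],[0,0,0,0],[0,0,0,0],[0,0,0,0],[0,0,0,0],[0,0,0,0]]
  ],
  "grip": 0.56
}}

```text
t: 16.47
tool_pos: [0.6371, -0.118, 0.0694]
tool_rot: [3.141, 0.062, 0.003]
contact_force: [-4.0, 1.7, 11.5]
opening: 0.038
```

```bash
python3 - <<'E'
from h import *
a=shoe();cv2.imwrite("pics/k3.png",a)
b=viewer.get_image("top");cv2.imwrite("pics/k3t.png",b)
# motion of the white strip (carriage) and of the shoe between stills, by template match in scene
k2=cv2.imread("pics/k2.png")
def tm(n,im,box):
    l,t,r,bm=box;T=cv2.resize(k2[t:bm,l:r],None,fx=8,fy=8,interpolation=cv2.INTER_CUBIC);S=cv2.resize(im[t-6:bm+16,l-6:r+22],None,fx=8,fy=8,interpolation=cv2.INTER_CUBIC)
    m=cv2.minMaxLoc(cv2.matchTemplate(S,T,cv2.TM_CCOEFF_NORMED));print(n,round(m[1],3),m[3][0]/8-6,m[3][1]/8-6)
tm("shoe",a,(260,215,284,230));tm("strip",a,(243,238,262,252));tm("case",a,(268,220,315,255))
for y in(0,.01):print(proj("scene",(.631,y,.08)),proj("scene",(.66,y,.035)))
E
```

```text
c 0.82 [278.6, 233.2] [0.6253 0.0155]
f 0.6 [282.1, 236.8] [0.6271 0.0291]
shoe 0.762 4.0 2.75
strip 0.919 4.125 3.25
case 0.667 0.0 0.375
[271.87860258 224.28627621] [261.7276075  245.83418982]
[274.87458542 226.60499815] [264.61139846 248.26299185]
```

>>> {"api": "step_arm", "payload": {
  "moves": [
    [[0,0,0,0],[0,0,0,0],[0,0,0,0],[0,0,0,0],[0,0,0,0]]
  ],
  "grip": 0.2
}}

```text
t: 17.08
tool_pos: [0.6356, -0.118, 0.0657]
tool_rot: [-3.141, -0.061, 0.002]
contact_force: [-0.3, 0.5, -0.9]
opening: 0.0684
```

>>> {"api": "step_arm", "payload": {
  "moves": [
    [[0,0,0,0],[0,0,0,0],[0,0,0,0],[0,0,0,0],[0,0,0,0],[0,0,0,0],[0,0,0,0],[0,0,0,0]]
  ],
  "grip": 0.45
}}

```text
t: 17.75
tool_pos: [0.6371, -0.118, 0.0682]
tool_rot: [3.141, 0.062, 0.004]
contact_force: [-1.2, 1.4, 6.4]
opening: 0.0473
```

```bash
python3 - <<'E'
from h import *
a=shoe();cv2.imwrite("pics/k4.png",a)
k2=cv2.imread("pics/k3.png")
def tm(n,im,box):
    l,t,r,bm=box;T=cv2.resize(k2[t:bm,l:r],None,fx=8,fy=8,interpolation=cv2.INTER_CUBIC);S=cv2.resize(im[t-6:bm+16,l-6:r+22],None,fx=8,fy=8,interpolation=cv2.INTER_CUBIC)
    m=cv2.minMaxLoc(cv2.matchTemplate(S,T,cv2.TM_CCOEFF_NORMED));print(n,round(m[1],3),m[3][0]/8-6,m[3][1]/8-6)
tm("shoe",a,(264,218,288,233));tm("strip",a,(247,241,266,255));tm("case",a,(280,225,315,255))
E
```

```text
c 0.82 [276.8, 233.0] [0.6279 0.0125]
f 0.7 [282.2, 235.6] [0.6245 0.0263]
shoe 0.996 0.0 0.0
strip 0.792 1.875 1.5
case 0.997 0.0 0.0
```

>>> {"api": "step_arm", "payload": {
  "moves": [
    [[0,0,0,0],[0,0,0,0],[0,0,0,0],[0,0,0,0],[0,0,0,0],[0,0,0,0]]
  ],
  "grip": 0.5
}}

```text
t: 18.4
tool_pos: [0.6371, -0.118, 0.0688]
tool_rot: [3.141, 0.062, 0.003]
contact_force: [-2.4, 1.3, 8.3]
opening: 0.0431
```

```bash
python3 - <<'E'
from h import *
a=viewer.get_image("scene");cv2.imwrite("pics/k5.png",a);b=viewer.get_image("top")
A=cv2.resize(a[212:268,235:295],None,fx=9,fy=9,interpolation=cv2.INTER_CUBIC)
B=cv2.resize(b[170:205,262:312],(540,378),interpolation=cv2.INTER_CUBIC)
for c,k in(("s",A),("t",B)):print(c,k.shape)
cv2.imwrite("pics/k5c.png",cv2.resize(np.hstack([A,cv2.copyMakeBorder(B,0,504-378,0,0,0)]),(800,373)))
E
```

```text
s (504, 540, 3)
t (378, 540, 3)
```

View pics/k5c.png

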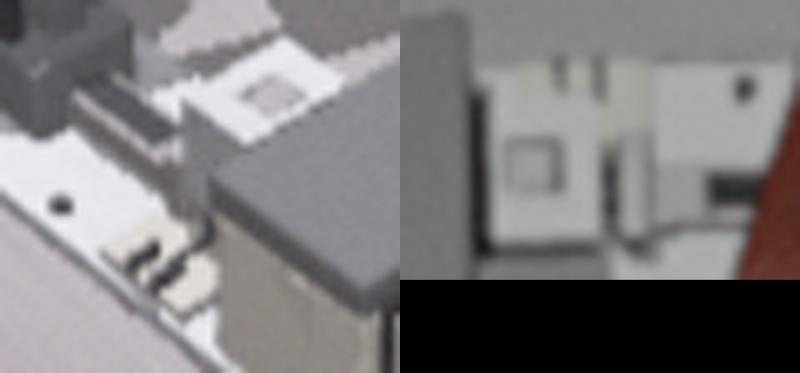

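In the scene view both gauge ridges show at about px (257,250) and (260,253). A dark link, probably the pointer, lies beside the nearer one. I'll work out the jaw deflection from the relative shift of strip and shoe.

```bash
python3 - <<'E'
from h import *
k5=cv2.imread("pics/k5.png")
def tm(n,src,im,box):
    l,t,r,bm=box;T=cv2.resize(src[t:bm,l:r],None,fx=8,fy=8,interpolation=cv2.INTER_CUBIC);S=cv2.resize(im[t-8:bm+16,l-8:r+22],None,fx=8,fy=8,interpolation=cv2.INTER_CUBIC)
    m=cv2.minMaxLoc(cv2.matchTemplate(S,T,cv2.TM_CCOEFF_NORMED));d=np.array([m[3][0]/8-8,m[3][1]/8-8]);c=np.array([(l+r)/2,(t+bm)/2]);return round(m[1],3),d,c
g=lambda n:cv2.imread(f"pics/{n}.png")
# small template with the two ridges only
for s,box in(("k1",(239,235,254,247)),("k2",(243,239,258,252)),("k3",(248,242,262,255)),("k4",(250,244,263,257))):
    v,d,c=tm("",g(s),k5,box);y=[atz("scene",q,.03)[1] for q in(c,c+d)];print(s,"strip",v,d,"dy mm",round(1000*(y[1]-y[0]),1))
for s,box in(("k1",(254,211,272,222)),("k2",(259,215,276,225)),("k3",(264,218,281,229))):
    v,d,c=tm("",g(s),k5,box);y=[atz("scene",q,.082)[1] for q in(c,c+d)];print(s,"shoe",v,d,"dy mm",round(1000*(y[1]-y[0]),1))
b=viewer.get_image("top");t0=g("t0");cv2.imwrite("pics/k5t.png",b)
l,t,r,m=298,175,311,182
for off in(0,):
    T=cv2.resize(t0[t:m,l:r],None,fx=8,fy=8,interpolation=cv2.INTER_CUBIC);S=cv2.resize(b[t-3:m+3,l-34:r+4],None,fx=8,fy=8,interpolation=cv2.INTER_CUBIC)
    mm=cv2.minMaxLoc(cv2.matchTemplate(S,T,cv2.TM_CCOEFF_NORMED));d=mm[3][0]/8-34
    print("top strip",round(mm[1],3),d,"mm",[round(1000*(atz("top",(304+d,179),z)[1]-atz("top",(304,179),z)[1]),1) for z in(.02,.035)])
print("post now top",atz("top",(278.9-.4,190.5),.086))
E
```

```text
k1 strip 0.812 [11.375  9.125] dy mm 39.3
k2 strip 0.784 [7.125 5.75 ] dy mm 24.3
k3 strip 0.831 [2.75  2.375] dy mm 9.7
k4 strip 0.948 [0.75  0.625] dy mm 2.6
k1 shoe 0.79 [8.75 6.25] dy mm 28.7
k2 shoe 0.718 [-4.5   -3.625] dy mm -16.0
k3 shoe 0.992 [0. 0.] dy mm 0.0
top strip 0.886 -20.25 mm [np.float64(50.9), np.float64(50.3)]
post now top [0.62902035 0.00859637 0.086     ]
```

Strip and shoe differ by about 10.6–12 mm, so the pointer already stands between the ridges. I'm squeezing slightly further to centre it.

>>> {"api": "step_arm", "payload": {
  "moves": [
    [[0,0,0,0],[0,0,0,0],[0,0,0,0],[0,0,0,0],[0,0,0,0],[0,0,0,0],[0,0,0,0],[0,0,0,0]]
  ],
  "grip": 0.535
}}

```text
t: 19.22
tool_pos: [0.6371, -0.118, 0.0692]
tool_rot: [3.141, 0.062, 0.003]
contact_force: [-3.7, 1.9, 10.1]
opening: 0.0401
```

```bash
python3 - <<'E'
from h import *
a=viewer.get_image("scene");cv2.imwrite("pics/k6.png",a)
k5=cv2.imread("pics/k5.png")
def tm(box,z):
    l,t,r,bm=box;T=cv2.resize(k5[t:bm,l:r],None,fx=8,fy=8,interpolation=cv2.INTER_CUBIC);S=cv2.resize(a[t-8:bm+12,l-8:r+12],None,fx=8,fy=8,interpolation=cv2.INTER_CUBIC)
    m=cv2.minMaxLoc(cv2.matchTemplate(S,T,cv2.TM_CCOEFF_NORMED));print(m[1],m[3][0]/8-8,m[3][1]/8-8)
tm((250,244,263,258),.03);tm((264,218,288,233),.08);tm((285,225,315,255),.08)
A=cv2.resize(a[225:270,235:290],None,fx=14,fy=13,interpolation=cv2.INTER_CUBIC)
cv2.imwrite("pics/k6c.png",cv2.convertScaleAbs(A,alpha=1.2));o=readout.get_obs();print(o["opening"],o["contact_force"],o["t"])
E
```

```text
0.9544079899787903 0.5 0.5
0.9976405501365662 0.0 0.0
0.9974854588508606 0.0 0.0
0.039736553025974716 [-4.10501434  2.30043448 10.74417621] 19.2667
```

View pics/k6c.png

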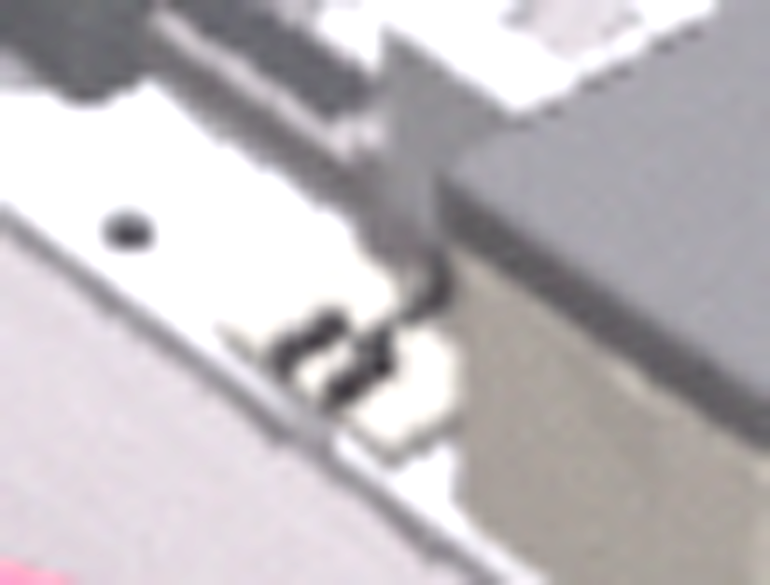

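The pointer (dark bar ending near px (262,251)) now runs in between the two ridges at about (257,251) and (261,254). Shoe and case did not move.

```bash
python3 -c "
from h import *
print(ctrl.finish_job())"
```

```text
the job is handed in; nothing more can be done
None
```

I fitted the shoe fully down over the post with its black rubber face to the case. I then pumped the trigger plates four times and handed the job in at about 19 s, still holding them squeezed. No verdict is reported.

**Last checks:**
- **Plates:** The gripper held an opening of about 40 mm over the plates, against 58 mm at rest and 38 mm fully squeezed, with a 20 N grip.
- **Shoe and case:** Neither moved in the pictures during the last squeezes, so the case is against the stop. That is inferred from the stillness; I had no direct reading of the force there.
- **Pointer:** It stands at about 13 mm, between the ridges at 8 and 20 mm. Measured just before the final small squeeze, three estimates gave 10.5 to 12 mm, and that squeeze added about 2 mm. The last close-up agrees, but the gauge covers only a few pixels, so I can't read it to better than about 2 mm.

**What disagreed:** The first network reading of the post was about 8 mm off along the clamp. I corrected it with a wireframe overlay before lowering the shoe, and the shoe went down without jamming. Closing on the plates also pushed the gripper up about 4 mm with roughly 10 N, which caused no trouble.

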